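Lay out decking samples by shade on the display board

ROBOT

A 6-joint arm with a two-finger parallel gripper is mounted at the origin on the work surface. World frame = base frame: x ahead of the robot, y to its left, z up, the work surface at z = 0. Lengths are in m, angles in rad, forces in N, time in s.
With the tool pointing down it reaches from about 0.275 to 0.775 m from the base axis. Payload 14.6 kg.
Tool frame: the origin (TCP) lies on the centre line of the jaws, within the pads' length; the fingertips stand 8 mm ahead of it and the grasp point (between the pads) lies 11 mm behind it; x points along the fingers, y is the direction in which the jaws open and shut, and the axes are right-handed (so a half turn about x gives the same grasp; the last joint's range is limited). The gripper opens to 85 mm and grips with 20 to 120 N. Pads are 22 mm wide; open, the fingers measure 114 mm over their backs; the gripper's body (76 mm by 85 mm) begins 54 mm behind the grasp point. The pads swing forward as they close: fully open they stand 13 mm farther back than shut.
Start: joints at [-1.339, 0.263, -0.048, 1.259, 0, 1.415], TCP at [0.198, -0.486, 0.239] pointing down, gripper open.
Joint ranges: [-2.65, 2.65], [-0.89, 1.7], [-1.18, 1.37], [-2.13, 2.11], [-1.35, 1.29], [-3.14, 3.14]. Speed limits (rad/s): [1.89, 1.89, 2.57, 2.79, 3.14, 3.14].

INTERFACE

Orientations are given as a rotation vector (axis times angle).
In Python, from workcell import manip gives the robot as it stands.
- The arm moves only by the shell command python3 -m creep 'ROWS' [FORCE]. ROWS is a JSON object of lists of equal length, an entry for each row: "linear": the shift along the tool's x, y, z in mm, a list of three; "delta_rot": the turn, a rotation vector about the tool's x, y, z in rad, a list of three; "fingers": the finger opening in mm, from 0 to 85.4. A call has 1 to 8 rows; each row is the pose to reach, as a shift and turn from the pose commanded when the call began, along the tool's axes at that moment; what a row does not reach only later rows make up. A row lasts 1/10 s, in which the tool goes at most 50 mm and 8.59 degrees, less where a joint would pass 70% of its speed; a pose out of reach is approached as far as the arm can. A call with a gripper value outside its range is refused whole. The fingers move at their own pace and stop on an object; FORCE is the grip in N (left out, the last holds). Time passes only in rows, so rows that repeat a pose let the fingers close. It gives the time, the measured TCP pose, the force and the opening at its end, in the units of the state.
- manip.sense(): the state, without advancing time (a new reading comes with each control period).
- manip.camera(name): name is "side" or "top" or "wrist"; returns the picture (480x640x3 uint8, red, green, blue); there is no depth.
- manip.calibration(name): a dict with "fx", "fy", "cx", "cy" (pixels), "k1" (the pictures are not rectified: a ray, as slopes to the right and down, at radius r is drawn at 1 + k1 r^2 times it, then the intrinsics apply), "extrinsics" (4x4, takes a point from world to camera coordinates). Camera axes: x right, y up, looking along -z (the intrinsics and any distortion apply to the point x, -y, -z); pixel columns grow to the right and rows downward; lengths in m; the calibration is good to about 2 mm. A picture is of the moment at which its call begins: read the wrist's pose just before it. calibration takes no time and is no camera call; for the wrist camera it gives the pose at the moment of the call.
- manip.hand_in(): hands the job in, once; it reports no verdict.
The state is a dict: "clock": time; "q": joint angles; "joint_velocities": joint speeds; "effort": joint torques, N m; "tcp_pos": TCP position; "ee_rot": TCP orientation; "ft_force": force on the tool from outside, world axes, zero at the start; "ft_torque": the same for the moment, N m; "gripper_width": finger opening in m.
Only numpy, scipy, OpenCV 4.12 (cv2) and the standard library are available. Lean on these libraries where they do the work, as an engineer would, in place of code of your own. Each camera call takes 0.05 s, during which the arm holds its last target. There are 200 camera calls.

TASK

Set the four decking samples out on the display board in order of shade, one to each blue pad: the lightest on the pad next to the white dot, then darker step by step, to the darkest next to the black dot. Each should lie flat, grooved face up, centred on its pad and in line with it lengthwise. Leave the stone core standing undisturbed.

Things in the scene. Friction and masses are not known exactly. Their poses are not given: they have to be found in the camera images.
- sand_centre (a point): Pale sand-coloured (the lightest) decking sample, a loose grooved block 70 mm long, 40 mm wide, 26 mm thick, 70 to 130 g, lying flat on the table with its grooved face up. Point: its centre, 13 mm above its underside. x runs along its length, y across its width, z up out of the grooved face.
- tan_centre (a point): Tan, mid-brown (second lightest) decking sample, a loose grooved block 70 mm long, 40 mm wide, 26 mm thick, 70 to 130 g, lying flat on the table with its grooved face up. Point: its centre, 13 mm above its underside. x runs along its length, y across its width, z up out of the grooved face.
- brown_centre (a point): Dark brown (second darkest) decking sample, a loose grooved block 70 mm long, 40 mm wide, 26 mm thick, 70 to 130 g, lying flat on the table with its grooved face up. Point: its centre, 13 mm above its underside. x runs along its length, y across its width, z up out of the grooved face.
- charcoal_centre (a point): Charcoal, near-black (the darkest) decking sample, a loose grooved block 70 mm long, 40 mm wide, 26 mm thick, 70 to 130 g, lying flat on the table with its grooved face up. Point: its centre, 13 mm above its underside. x runs along its length, y across its width, z up out of the grooved face.
- pad_a: blue felt pad fixed on the grey board, the leftmost of the row as the robot sees it (most +y); 84 mm long (its x), 52 mm wide (its y), 2 mm thick. Origin: centre of its underside, 8 mm above the table, so its top is 10 mm above the table. The four pads stand side by side in one row along their y, 84 mm from centre to centre, on a board 110 x 390 mm, 8 mm thick.
- pad_b: blue felt pad fixed on the grey board, second from the left; 84 mm long (its x), 52 mm wide (its y), 2 mm thick. Origin: centre of its underside, 8 mm above the table, so its top is 10 mm above the table. The four pads stand side by side in one row along their y, 84 mm from centre to centre, on a board 110 x 390 mm, 8 mm thick.
- pad_c: blue felt pad fixed on the grey board, third from the left; 84 mm long (its x), 52 mm wide (its y), 2 mm thick. Origin: centre of its underside, 8 mm above the table, so its top is 10 mm above the table. The four pads stand side by side in one row along their y, 84 mm from centre to centre, on a board 110 x 390 mm, 8 mm thick.
- pad_d: blue felt pad fixed on the grey board, the rightmost of the row (most -y); 84 mm long (its x), 52 mm wide (its y), 2 mm thick. Origin: centre of its underside, 8 mm above the table, so its top is 10 mm above the table. The four pads stand side by side in one row along their y, 84 mm from centre to centre, on a board 110 x 390 mm, 8 mm thick.
- dot_white: white disc, 26 mm across and 2 mm thick, fixed flat on the board just outside one end pad (47 mm from that pad's centre): it marks the light end, which may be the left or the right end. A like black disc marks the other, dark end. Origin: centre of its underside, 8 mm above the table; its top is level with the pads' tops.
- core_mid (a point): bystander: stone drill core, a loose marble cylinder 44 mm across and 90 mm tall standing upright on the table to the robot's right (y -0.43 to -0.48). Point: its middle, 45 mm up. Other bystanders, not listed: a brick 60 mm high, beyond the board at x above 0.73, y 0 to 0.36; and a blue resin block 45 mm high to the left, at y above 0.37.

How it is judged:
By the outcome, as a careful person would: the job done as asked, in the order asked, and still so for the second after the job is handed in, with the robot touching nothing.
It also fails if it takes over 99 s, if anything falls off the work surface, if the arm or the gripper's body presses on something with over 40 N, if the wrist force passes 120 N, or if a joint passes its speed limit or range.

## Working session

There is one attempt and no reset: what is moved stays moved. The work goes in short steps, Python scripts to look and compute and a shell command to move; the robot and the scene stay as the last step left them, time stands still between calls to the robot, and variables do not carry over. Pictures are saved under pics/ and viewed, about 12 in all and at most 16, crops included, and the job is handed in when it is done.

```bash
mkdir -p pics; ls
python3 - <<'E'
from workcell import manip
import cv2
s=manip.sense();print(s['clock'],s['tcp_pos'],s['ee_rot'],s['gripper_width'])
for n in ('top','side'):
    c=manip.calibration(n);print(n,c)
    cv2.imwrite(f'pics/{n}0.png',manip.camera(n)[:,:,::-1])
E
```

```text
pics
0.0 [ 0.19797568 -0.48596963  0.23882055] [ 2.00981343  0.39472707 -2.00992894] 0.08536782121271198
top {'fx': 473.6566963627722, 'fy': 473.6566963627722, 'cx': 319.16084856145756, 'cy': 238.82533722024058, 'k1': -0.053902637993900396, 'extrinsics': array([[-0.02329238, -0.99953115, -0.01987319, -0.05767728],
       [ 0.99895385, -0.02405223,  0.03889343, -0.52740836],
       [-0.03935319, -0.01894648,  0.99904572, -1.19299448],
       [ 0.        ,  0.        ,  0.        ,  1.        ]])}
side {'fx': 493.8435247479351, 'fy': 493.8435247479351, 'cx': 311.40608960147495, 'cy': 240.26975291746865, 'k1': -0.11471525690362093, 'extrinsics': array([[-0.80922123, -0.58727292,  0.01647761,  0.35538801],
       [ 0.39106889, -0.51751138,  0.76108284, -0.29444194],
       [-0.43843599,  0.62232828,  0.64844537, -0.96328169],
       [ 0.        ,  0.        ,  0.        ,  1.        ]])}
```

View pics/top0.png

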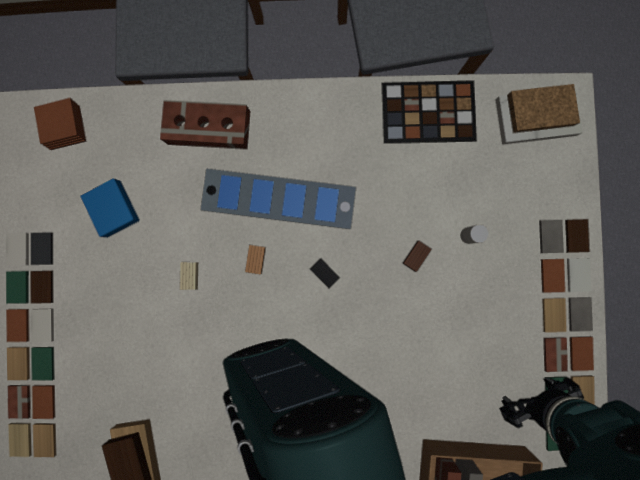

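The top view shows black dot at (211,190) and white dot at (345,206), so the right end is the light end. Pads lie at about (229,192), (261,197), (294,201) and (327,204). The samples are sand (189,275), tan (256,259), charcoal (324,272) and brown (417,256); the core is at (472,234).

```bash
cat > h.py <<'E'
from workcell import manip
import cv2, numpy as np
from scipy.spatial.transform import Rotation as Ro
def rays(cal,px):
    K=np.array([[cal['fx'],0,cal['cx']],[0,cal['fy'],cal['cy']],[0,0,1]])
    u=cv2.undistortPoints(np.array(px,float).reshape(-1,1,2),K,np.array([cal['k1'],0,0,0,0.])).reshape(-1,2)
    E=np.array(cal['extrinsics']);R=E[:3,:3];o=-R.T@E[:3,3]
    return o,np.c_[u[:,0],-u[:,1],-np.ones(len(u))]@R
def world(cal,px,z):
    o,d=rays(cal,px); return o+d*((z-o[2])/d[:,2])[:,None]
def project(cal,P):
    E=np.array(cal['extrinsics']);c=np.atleast_2d(P)@E[:3,:3].T+E[:3,3]
    u=np.c_[c[:,0],-c[:,1]]/(-c[:,2:]);u=u*(1+cal['k1']*(u**2).sum(1))[:,None]
    return u*[cal['fx'],cal['fy']]+[cal['cx'],cal['cy']]
def rect(img,cal,mask,near,z,minarea=60):
    """world rectangle of blob nearest to pixel `near`: centre, yaw of long axis deg (in -90..90], size"""
    n,l,st,ce=cv2.connectedComponentsWithStats(mask.astype(np.uint8))
    ok=[i for i in range(1,n) if st[i,4]>minarea]
    i=min(ok,key=lambda i:np.hypot(*(ce[i]-near)))
    c=max(cv2.findContours((l==i).astype(np.uint8),cv2.RETR_EXTERNAL,cv2.CHAIN_APPROX_NONE)[0],key=len)
    W=world(cal,c.reshape(-1,2),z)[:,:2]
    (x,y),(w,h),a=cv2.minAreaRect((W*1000).astype(np.float32))
    if w<h: w,h,a=h,w,a+90
    return np.array([x,y])/1000,(a+90)%180-90,(w,h),ce[i]
def go(xy,z,yaw):
    """yaw = world direction (deg) of tool y; tool down. prints shift (mm) & turn"""
    s=manip.sense();R=Ro.from_rotvec(s['ee_rot'])
    best=None
    for k in (0,180):
        a=np.radians(yaw+k);y=np.array([np.cos(a),np.sin(a),0]);x=np.array([0,0,-1.])
        T=np.c_[x,y,np.cross(x,y)];r=(R.inv()*Ro.from_matrix(T)).as_rotvec()
        print('k',k,'rot',r.round(4),'lin',(R.inv().apply(np.r_[xy,z]-s['tcp_pos'])*1000).round(1),'q6',round(s['q'][5],3))
E
python3 - <<'E'
from h import *
img=cv2.imread('pics/top0.png');cal=manip.calibration('top')
hsv=cv2.cvtColor(img,cv2.COLOR_BGR2HSV).astype(int)
bg=cv2.medianBlur(img,5)
for n,p in dict(sand=(189,275),tan=(256,259),charc=(324,272),brown=(417,256),a=(229,192),b=(261,197),c=(294,201),d=(327,204),table=(300,320)).items():
    v=img[p[1]-4:p[1]+5,p[0]-4:p[0]+5].reshape(-1,3).mean(0);h=hsv[p[1]-4:p[1]+5,p[0]-4:p[0]+5].reshape(-1,3).mean(0)
    print(n,v.round(),h.round())
tab=np.median(img[300:330,200:320].reshape(-1,3),0)
d=np.abs(img.astype(int)-tab).sum(2)
for n,p in dict(sand=(189,275),tan=(256,259),charc=(324,272),brown=(417,256)).items():
    print(n,rect(img,cal,d>60,p,.026))
b=(hsv[...,1]>120)&(hsv[...,0]>100)&(hsv[...,0]<130)
for n,p in dict(a=(229,192),b=(261,197),c=(294,201),d=(327,204)).items(): print(n,rect(img,cal,b,p,.010))
s=manip.sense();print(Ro.from_rotvec(s['ee_rot']).as_matrix().round(3),s['q'])
c=manip.calibration('wrist');print(c); o,dd=rays(c,[(320,240)]);R=Ro.from_rotvec(s['ee_rot']);print('cam in tool',R.inv().apply(o-s['tcp_pos']),R.inv().apply(dd))
E
```

```text
sand [106. 129. 137.] [ 22.  58. 137.]
tan [ 63.  88. 119.] [ 14. 119. 119.]
charc [30. 29. 29.] [98. 13. 30.]
brown [36. 45. 65.] [  9. 111.  65.]
a [129.  82.  51.] [108. 154. 129.]
b [134.  87.  55.] [108. 149. 134.]
c [138.  92.  60.] [108. 145. 138.]
d [141.  95.  63.] [108. 141. 141.]
table [130. 137. 139.] [ 24.  17. 139.]
sand (array([0.44025406, 0.24078442]), -0.8757171630859375, (67.95028686523438, 7.6702728271484375), array([196.28125   , 274.64583333]))
tan (array([0.47817401, 0.0914355 ]), -9.897354125976562, (71.14911651611328, 44.518863677978516), array([255.12175649, 259.1257485 ]))
charc (array([ 0.440173  , -0.08116285]), 43.68116760253906, (70.60227966308594, 40.655845642089844), array([324.23265306, 272.76734694]))
brown (array([ 0.47708893, -0.31290796]), -35.326812744140625, (73.70323181152344, 44.91963195800781), array([416.625     , 255.74626866]))
a (array([0.6522453 , 0.15860484]), -8.464309692382812, (82.84297180175781, 51.853912353515625), array([228.86842105, 191.78637771]))
b (array([0.6392312 , 0.07587058]), -8.750190734863281, (83.11056518554688, 50.46
[... 362 characters left out ...]
77]
 [-1.    -0.001 -0.   ]] [-1.33929708e+00  2.63472677e-01 -4.87972173e-02  1.25936736e+00
 -1.42807689e-05  1.41547255e+00]
{'fx': 367.8004072141614, 'fy': 367.8004072141614, 'cx': 317.1189189362572, 'cy': 233.87716740369515, 'k1': -0.05275786477127403, 'extrinsics': array([[ 3.76406370e-01, -9.26454602e-01, -3.38295119e-04,
        -5.24866282e-01],
       [ 8.88598471e-01,  3.61129186e-01, -2.82804646e-01,
         3.67750263e-02],
       [ 2.62127834e-01,  1.06148862e-01,  9.59177469e-01,
        -3.78211199e-01],
       [ 0.00000000e+00,  0.00000000e+00,  0.00000000e+00,
         1.00000000e+00]])}
cam in tool [-0.13408374  0.00013701 -0.07121635] [[0.95443112 0.00803409 0.29888993]]
```

```bash
python3 -m creep '{"linear":[[0,-55,-324],[20,-55,-324],[40,-55,-324],[60,-55,-324],[80,-55,-324],[100,-55,-324],[119,-55,-324],[119,-55,-324]],"delta_rot":[[-1.1,0,0],[-1.1,0,0],[-1.1,0,0],[-1.1,0,0],[-1.1,0,0],[-1.1,0,0],[-1.1,0,0],[-1.1,0,0]],"fingers":[85,85,85,85,85,85,85,85]}' 40
python3 -m creep '{"linear":[[0,0,0],[0,0,0],[0,0,0],[0,0,0],[0,0,0],[0,0,0],[0,0,0],[0,0,0]],"delta_rot":[[-1.045,0,0],[-1.045,0,0],[-1.045,0,0],[-1.045,0,0],[-1.045,0,0],[-1.045,0,0],[-1.045,0,0],[-1.045,0,0]],"fingers":[85,85,85,85,85,85,85,85]}'
python3 - <<'E'
from h import *
go([.477,-.313],.12,55)
cv2.imwrite('pics/w1.png',manip.camera('wrist')[:,:,::-1])
E
```

```text
clock: 0.9
tcp_pos: [0.4784, -0.31, 0.1167]
ee_rot: [1.265, 1.177, -1.265]
ft_force: [0.2, -0.2, 0.6]
gripper_width: 0.0853
clock: 1.7
tcp_pos: [0.4772, -0.3129, 0.12]
ee_rot: [0.476, 1.518, -0.476]
ft_force: [-0.3, -0.5, 0.0]
gripper_width: 0.0848
k 0 rot [ 0.0035 -0.0006 -0.0001] lin [ 0.  -0.2 -0.2] q6 -0.116
k 180 rot [-3.1381e+00  1.0000e-04 -9.0000e-04] lin [ 0.  -0.2 -0.2] q6 -0.116
```

View pics/w1.png

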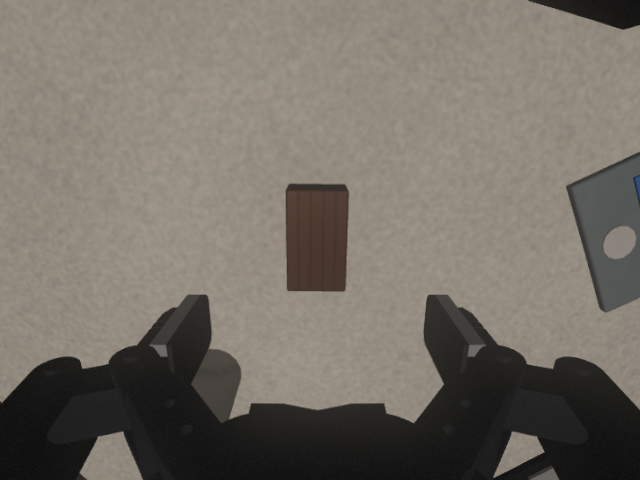

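Run:
```python
from h import *
t=manip.calibration('top');c=manip.calibration('wrist')
core=world(t,[(479,234)],.09)[0];print('core',core, world(t,[(463,236)],0.0))
print(project(c,[core,[.477,-.313,.026],[.614,-.09,.01]]+[list(manip.sense()['tcp_pos'])]))
img=cv2.imread('pics/w1.png');g=img.astype(int)
m=(g[...,2]-g[...,0]>14)&(g.sum(2)<260)
print(rect(img,c,m,(317,240),.026))
```

```text
core [ 0.52505154 -0.45059753  0.09      ] [[ 0.52464876 -0.43798706  0.        ]]
[[174.6586021  463.9385763 ]
 [318.07189933 240.68676278]
 [680.76456546 212.02347507]
 [318.73010631 310.27505479]]
(array([ 0.47680817, -0.31431375]), -35.71931076049805, (69.22596740722656, 39.33776092529297), array([316.21934116, 239.15949119]))
```

```bash
python3 -m creep '{"linear":[[35,-1.4,0.5],[70,-1.4,0.5],[95,-1.4,0.5],[106,-1.4,0.5],[106,-1.4,0.5]],"delta_rot":[[0.012,0,0],[0.012,0,0],[0.012,0,0],[0.012,0,0],[0.012,0,0]],"fingers":[80,75,70,70,70]}' 40
python3 -m creep '{"linear":[[0,0,0],[0,0,0],[0,0,0],[0,0,0],[0,0,0],[0,0,0],[0,0,0]],"delta_rot":[[0,0,0],[0,0,0],[0,0,0],[0,0,0],[0,0,0],[0,0,0],[0,0,0]],"fingers":[30,30,30,30,30,30,30]}' 40
python3 -m creep '{"linear":[[-20,0,0],[-60,0,0],[-100,0,0],[-106,0,0]],"delta_rot":[[0,0,0],[0,0,0],[0,0,0],[0,0,0]],"fingers":[30,30,30,30]}'
python3 - <<'E'
from h import *
cv2.imwrite('pics/w2.png',manip.camera('wrist')[:,:,::-1])
# targets: pad frame
th=np.radians(-8.7);o=np.array([.6331,.0343]);yv=np.array([-np.sin(th),np.cos(th)])
for i,n in enumerate('abcd'): print(n,(o+yv*.084*(1.5-i)).round(4))
go(o+yv*.042,.12,81.3)
E
```

```text
clock: 2.25
tcp_pos: [0.4764, -0.314, 0.0133]
ee_rot: [0.49, 1.517, -0.488]
ft_force: [0.9, 0.1, 0.6]
gripper_width: 0.07
clock: 2.95
tcp_pos: [0.4776, -0.3151, 0.0158]
ee_rot: [0.486, 1.513, -0.488]
ft_force: [-0.7, -0.2, 5.9]
gripper_width: 0.0385
clock: 3.35
tcp_pos: [0.4787, -0.3159, 0.1255]
ee_rot: [0.484, 1.508, -0.489]
ft_force: [0.4, -0.5, -0.9]
gripper_width: 0.0392
a [0.6522 0.1589]
b [0.6395 0.0758]
c [ 0.6267 -0.0072]
d [ 0.614  -0.0903]
k 0 rot [-0.4703  0.0059  0.0021] lin [  3.3 412.  -97.2] q6 -0.103
k 180 rot [ 2.6713  0.0029 -0.008 ] lin [  3.3 412.  -97.2] q6 -0.103
```

View pics/w2.png

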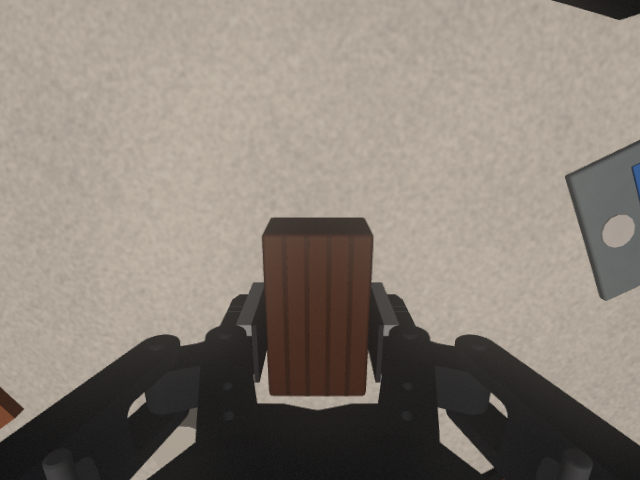

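```bash
cat >> h.py <<'E'
def inhand(corners,dz=.010):
    """corners px of top face; block centre/yaw relative to tool (mm along tool y,z; yaw error deg)"""
    s=manip.sense();R=Ro.from_rotvec(s['ee_rot']);c=manip.calibration('wrist')
    W=world(c,corners,s['tcp_pos'][2]+dz);T=R.inv().apply(W-s['tcp_pos'])*1000
    l=(T[2]+T[3]-T[0]-T[1])/2
    print('in hand tool yz',T.mean(0).round(1),'len',np.linalg.norm(l).round(1),'wid',np.linalg.norm(T[1]-T[0]).round(1),np.linalg.norm(T[2]-T[3]).round(1),'dev deg',np.degrees(np.arctan2(l[1],l[2])).round(2))
    return R.apply(np.r_[0,T.mean(0)[1:]/1000])[:2]
E
python3 - <<'E'
from h import *
d=inhand([(263,236),(373,236),(365,395),(268,395)]);print(d)
s=manip.sense();print(s['tcp_pos'])
E
```

```text
in hand tool yz [-10.   -0.6  -0.5] len 68.1 wid 38.7 39.7 dev deg -0.53
[-0.0007275  -0.00021229]
[ 0.47832834 -0.31565329  0.12419458]
```

```bash
python3 -m creep '{"linear":[[0,40,-9],[0,90,-20],[0,140,-32],[0,190,-44],[0,240,-56],[0,290,-67],[0,340,-79],[0,370,-86]],"delta_rot":[[-0.06,0,0],[-0.12,0,0],[-0.18,0,0],[-0.24,0,0],[-0.3,0,0],[-0.36,0,0],[-0.42,0,0],[-0.471,0,0]],"fingers":[30,30,30,30,30,30,30,30]}'
python3 -m creep '{"linear":[[0,0,0],[0,0,0],[0,0,0]],"delta_rot":[[0,0,0],[0,0,0],[0,0,0]],"fingers":[30,30,30]}'
python3 - <<'E'
from h import *
go([.6395,.0758],.12,81.3)
E
```

```text
clock: 4.2
tcp_pos: [0.6229, 0.0392, 0.1196]
ee_rot: [0.116, 1.568, -0.116]
ft_force: [0.1, 0.2, -0.4]
gripper_width: 0.0392
clock: 4.5
tcp_pos: [0.6221, 0.0356, 0.1198]
ee_rot: [0.119, 1.568, -0.12]
ft_force: [-0.0, 0.4, -0.4]
gripper_width: 0.0392
k 0 rot [-0.0002 -0.0009  0.0002] lin [-0.2 42.4 11.1] q6 0.079
k 180 rot [3.1414e+00 4.0000e-04 1.3000e-03] lin [-0.2 42.4 11.1] q6 0.079
```

```bash
python3 -m creep '{"linear":[[0,25,6],[0,43,11.5],[30,43,11.5],[60,43,11.5],[60,43,11.5]],"delta_rot":[[0,0,0],[0,0,0],[0,0,0],[0,0,0],[0,0,0]],"fingers":[30,30,30,30,30]}'
python3 - <<'E'
from h import *
cv2.imwrite('pics/w3.png',manip.camera('wrist')[:,:,::-1]);c=manip.calibration('wrist')
th=np.radians(-8.7);xv=np.array([np.cos(th),np.sin(th),0]);yv=np.array([-np.sin(th),np.cos(th),0])
for n,p in dict(b=[.6395,.0758,.01],c=[.6267,-.0072,.01]).items():
    print(n,project(c,[np.array(p)+a*.042*xv+b*.026*yv for a,b in((-1,-1),(-1,1),(1,1),(1,-1))]).round())
E
```

```text
clock: 5.0
tcp_pos: [0.6383, 0.0768, 0.0569]
ee_rot: [0.119, 1.573, -0.119]
ft_force: [-0.8, -0.2, 0.1]
gripper_width: 0.0393
b [[265. 189.]
 [368. 189.]
 [362. 336.]
 [271. 336.]]
c [[102. 190.]
 [202. 189.]
 [215. 336.]
 [126. 335.]]
```

View pics/w3.png

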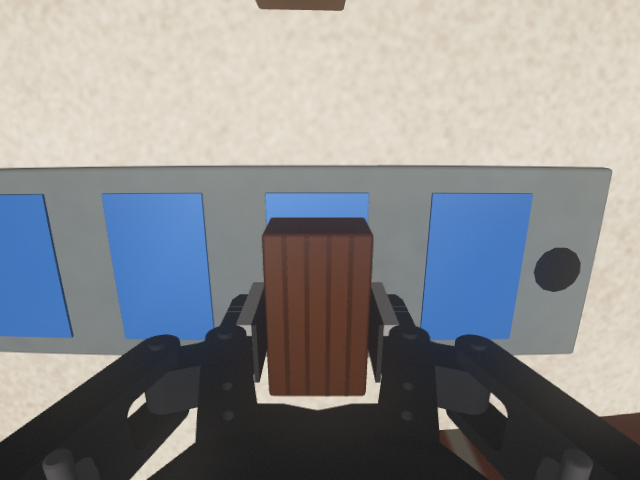

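```bash
python3 -m creep '{"linear":[[0,0,0],[0,0,0],[0,0,0]],"delta_rot":[[0,0,0],[0,0,0],[0,0,0]],"fingers":[30,30,30]}'
cat >> h.py <<'E'
def blue(img):
    h=cv2.cvtColor(img,cv2.COLOR_BGR2HSV).astype(int);return (h[...,1]>120)&(h[...,0]>95)&(h[...,0]<130)
E
python3 - <<'E'
from h import *
img=cv2.imwrite and manip.camera('wrist')[:,:,::-1].copy();c=manip.calibration('wrist')
for p in ((155,265),(475,265),(316,200)): print(rect(img,c,blue(img),p,.010))
s=manip.sense();print(s['tcp_pos']);go([.6395,.0758],.027,81.3)
E
```

```text
clock: 5.35
tcp_pos: [0.6411, 0.077, 0.0616]
ee_rot: [0.119, 1.566, -0.118]
ft_force: [0.4, -0.9, -0.4]
gripper_width: 0.039
(array([ 0.6265531, -0.0066908]), -8.718528747558594, (83.21568298339844, 51.86809158325195), array([161.62895558, 256.13222404]))
(array([0.6517146 , 0.15814098]), -8.78631591796875, (83.23848724365234, 51.59135437011719), array([469.32944238, 256.08401487]))
(array([0.60798065, 0.0805511 ]), 81.35958862304688, (51.14543151855469, 19.381580352783203), array([315.26748582, 201.39224953]))
[0.64095431 0.0770361  0.06134286]
k 0 rot [ 0.0009  0.0016 -0.0002] lin [34.3 -1.4 -1.3] q6 0.144
k 180 rot [-3.1407e+00  3.0000e-04  2.5000e-03] lin [34.3 -1.4 -1.3] q6 0.144
```

```bash
python3 -m creep '{"linear":[[15,-0.9,-1],[26,-0.9,-1],[31,-0.9,-1],[33,-0.9,-1],[34,-0.9,-1],[34,-0.9,-1],[34,-0.9,-1]],"delta_rot":[[0,0,0],[0,0,0],[0,0,0],[0,0,0],[0,0,0],[0,0,0],[0,0,0]],"fingers":[30,30,30,30,30,30,30]}'
python3 - <<'E'
from h import *
go([.6399,.0763],.026,81.3)
E
```

```text
clock: 6.1
tcp_pos: [0.6395, 0.0764, 0.0267]
ee_rot: [0.118, 1.567, -0.118]
ft_force: [0.3, -1.1, 0.1]
gripper_width: 0.0392
k 0 rot [ 0.0011  0.0005 -0.0001] lin [ 0.7 -0.1  0.4] q6 0.143
k 180 rot [-3.1405e+00  1.0000e-04  8.0000e-04] lin [ 0.7 -0.1  0.4] q6 0.143
```

```bash
python3 -m creep '{"linear":[[0.7,0,0],[0.7,0,0],[0.7,0,0],[0.7,0,0],[0.7,0,0]],"delta_rot":[[0,0,0],[0,0,0],[0,0,0],[0,0,0],[0,0,0]],"fingers":[30,30,45,55,62]}'
python3 -m creep '{"linear":[[0,0,0],[0,0,0],[-20,0,0],[-50,0,0],[-80,0,0],[-94,0,0],[-94,0,0],[-94,0,0]],"delta_rot":[[0,0,0],[0,0,0],[0,0,0],[0,0,0],[0,0,0],[0,0,0],[0,0,0],[0,0,0]],"fingers":[62,62,62,62,75,85,85,85]}'
python3 - <<'E'
from h import *
cv2.imwrite('pics/w4.png',manip.camera('wrist')[:,:,::-1])
go([.440,-.081],.12,133.7)
go([.478,.0914],.12,80)
E
```

```text
clock: 6.6
tcp_pos: [0.6393, 0.0764, 0.0256]
ee_rot: [0.118, 1.568, -0.118]
ft_force: [0.4, 0.4, -0.4]
gripper_width: 0.062
clock: 7.4
tcp_pos: [0.6392, 0.0764, 0.1191]
ee_rot: [0.118, 1.568, -0.118]
ft_force: [-1.0, 0.4, -0.6]
gripper_width: 0.0849
k 0 rot [-9.135e-01 -1.200e-03 -4.000e-04] lin [  -1.2 -185.5 -173. ] q6 0.143
k 180 rot [ 2.2281e+00 -5.0000e-04  1.5000e-03] lin [  -1.2 -185.5 -173. ] q6 0.143
k 0 rot [ 0.0238 -0.0012  0.0002] lin [  -1.2   -9.3 -161.3] q6 0.143
k 180 rot [-3.1178e+00 -3.0000e-04 -1.9000e-03] lin [  -1.2   -9.3 -161.3] q6 0.143
```

View pics/w4.png

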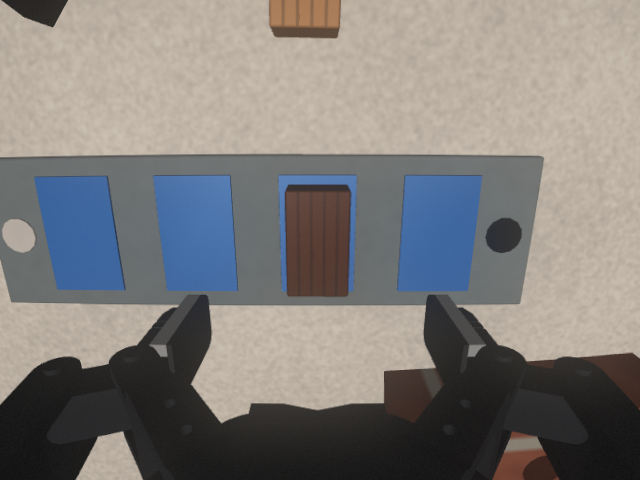

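The picture shows brown flat on pad_b, its top face at about (286–350, 190–296). I'll check how well it's centred, then move on to tan.

```bash
python3 -m creep '{"linear":[[0,-2,-40],[0,-4,-85],[0,-6,-125],[0,-9,-155],[0,-9.3,-161],[0,-9.3,-161],[0,-9.3,-161]],"delta_rot":[[0.024,0,0],[0.024,0,0],[0.024,0,0],[0.024,0,0],[0.024,0,0],[0.024,0,0],[0.024,0,0]],"fingers":[85,85,85,85,85,85,85]}' &
wait
python3 - <<'E'
from h import *
img=manip.camera('wrist')[:,:,::-1].copy();c=manip.calibration('wrist');cv2.imwrite('pics/w5.png',img)
g=img.astype(int)
m=(g[...,2]-g[...,0]>1.6*g[...,0]*.3)&(g[...,2]-g[...,0]>30)
r=rect(img,c,m,(317,240),.026);print('tan',r)
s=manip.sense();print(s['tcp_pos']);go(r[0],.018,r[1]+90)
E
```

```text
clock: 8.15
tcp_pos: [0.4797, 0.0913, 0.1193]
ee_rot: [0.137, 1.566, -0.137]
ft_force: [-0.4, 0.0, -0.3]
gripper_width: 0.085
tan (array([0.47776617, 0.09344347]), -9.937858581542969, (68.92659759521484, 39.146888732910156), array([321.01446248, 235.47340511]))
[0.47983962 0.09125123 0.11924869]
k 0 rot [-0.0016  0.0001 -0.    ] lin [101.2   1.8  -2.4] q6 0.196
k 180 rot [ 3.14e+00 -0.00e+00 -2.00e-04] lin [101.2   1.8  -2.4] q6 0.196
```

View pics/w5.png

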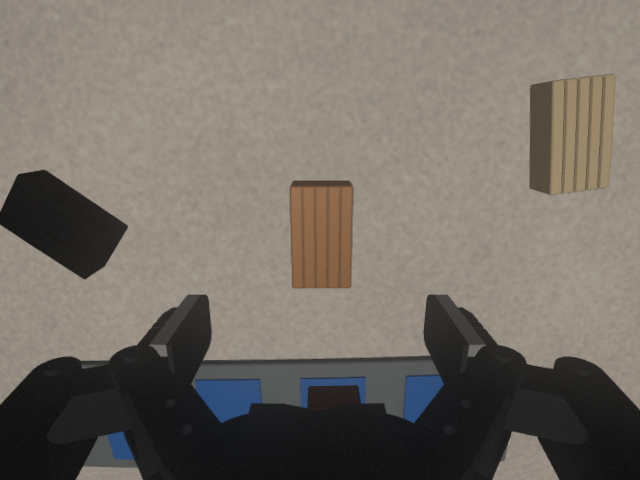

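Tan is centred between the jaws at (321,235).

```bash
python3 -m creep '{"linear":[[35,1.8,-2.4],[70,1.8,-2.4],[92,1.8,-2.4],[101,1.8,-2.4],[101,1.8,-2.4],[101,1.8,-2.4]],"delta_rot":[[0,0,0],[0,0,0],[0,0,0],[0,0,0],[0,0,0],[0,0,0]],"fingers":[80,75,70,65,60,60]}' 40
python3 -m creep '{"linear":[[0,0,0],[0,0,0],[0,0,0],[0,0,0],[0,0,0],[0,0,0]],"delta_rot":[[0,0,0],[0,0,0],[0,0,0],[0,0,0],[0,0,0],[0,0,0]],"fingers":[30,30,30,30,30,30]}' 40
python3 -m creep '{"linear":[[-20,0,0],[-60,0,0],[-95,0,0],[-100,0,0],[-100,0,0],[-100,0,0],[-100,0,0]],"delta_rot":[[0,0,0],[0,0,0],[0,0,0],[0,0,0],[0,0,0],[0,0,0],[0,0,0]],"fingers":[30,30,30,30,30,30,30]}'
python3 - <<'E'
from h import *
go([.6266,-.0070],.12,81.3)
E
```

```text
clock: 8.8
tcp_pos: [0.4776, 0.0936, 0.0192]
ee_rot: [0.137, 1.566, -0.137]
ft_force: [-0.0, -0.0, 0.5]
gripper_width: 0.0595
clock: 9.4
tcp_pos: [0.4775, 0.0936, 0.0198]
ee_rot: [0.137, 1.564, -0.137]
ft_force: [-0.9, -0.9, 6.2]
gripper_width: 0.0388
clock: 10.1
tcp_pos: [0.476, 0.0935, 0.1175]
ee_rot: [0.137, 1.568, -0.137]
ft_force: [0.1, 0.2, -1.5]
gripper_width: 0.039
k 0 rot [-0.023  -0.0018  0.0004] lin [ -2.8 -72.8 165.8] q6 0.201
k 180 rot [3.1186e+00 5.0000e-04 2.9000e-03] lin [ -2.8 -72.8 165.8] q6 0.201
```

```bash
python3 -m creep '{"linear":[[0,-15,40],[0,-35,85],[0,-55,130],[0,-73,166],[30,-73,166],[52,-73,166],[52,-73,166],[52,-73,166]],"delta_rot":[[-0.02,0,0],[-0.02,0,0],[-0.02,0,0],[-0.023,0,0],[-0.023,0,0],[-0.023,0,0],[-0.023,0,0],[-0.023,0,0]],"fingers":[30,30,30,30,30,30,30,30]}'
python3 -m creep '{"linear":[[0,0,0],[0,0,0],[0,0,0]],"delta_rot":[[0,0,0],[0,0,0],[0,0,0]],"fingers":[30,30,30]}'
python3 - <<'E'
from h import *
img=manip.camera('wrist')[:,:,::-1].copy();c=manip.calibration('wrist');cv2.imwrite('pics/w6.png',img)
for p in ((155,265),(475,265)): print(rect(img,c,blue(img),p,.010))
s=manip.sense();zt=s['tcp_pos'][2];print(s['tcp_pos'])
g=img.astype(int);m=(g[...,2]-g[...,0]>30)&(g[...,2]>.65*np.median(g[300:320,300:330,2]));r=rect(img,c,m,(317,300),zt+.006,500);print('tan',r)
go([.6266,-.0070],.030,81.3)
E
```

```text
clock: 10.9
tcp_pos: [0.627, -0.007, 0.0663]
ee_rot: [0.119, 1.569, -0.119]
ft_force: [-0.6, 0.2, -1.0]
gripper_width: 0.0387
clock: 11.2
tcp_pos: [0.6278, -0.0071, 0.0675]
ee_rot: [0.119, 1.566, -0.119]
ft_force: [0.3, -0.1, -0.8]
gripper_width: 0.0389
(array([ 0.61411285, -0.08985031]), -8.607086181640625, (83.63632202148438, 51.7933349609375), array([168.16692753, 253.78118641]))
(array([0.63903607, 0.07510499]), -8.802291870117188, (83.05937957763672, 51.47896194458008), array([447.62915601, 231.75959079]))
[ 0.62772356 -0.00711062  0.06731583]
tan (array([ 0.62812537, -0.0076509 ]), -8.67486572265625, (68.82024383544922, 39.88887405395508), array([317.1435127, 311.7283128]))
k 0 rot [0.0002 0.0011 0.    ] lin [37.3 -0.1 -1.2] q6 0.011
k 180 rot [-3.1414e+00 -0.0000e+00  1.8000e-03] lin [37.3 -0.1 -1.2] q6 0.011
```

View pics/w6.png

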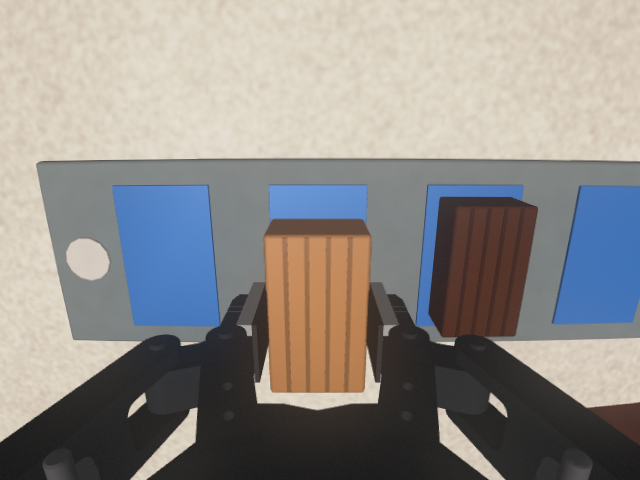

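```bash
python3 -m creep '{"linear":[[15,0.2,-1.5],[28,0.2,-1.5],[33,0.2,-1.5],[36,0.2,-1.5],[37,0.2,-1.5],[37,0.2,-1.5],[37,0.2,-1.5]],"delta_rot":[[0,0,0],[0,0,0],[0,0,0],[0,0,0],[0,0,0],[0,0,0],[0,0,0]],"fingers":[30,30,30,30,30,30,30]}'
python3 -m creep '{"linear":[[0.4,0,0],[0.4,0,0],[0.4,0,0],[0.4,0,0]],"delta_rot":[[0,0,0],[0,0,0],[0,0,0],[0,0,0]],"fingers":[30,30,30,30]}'
python3 -c "
from h import *
img=manip.camera('wrist')[:,:,::-1].copy();c=manip.calibration('wrist');zt=manip.sense()['tcp_pos'][2]
g=img.astype(int);m=(g[...,2]-g[...,0]>30)&(g[...,2]>.65*np.median(g[300:320,300:330,2]));print(rect(img,c,m,(317,300),zt+.006,500))"
```

```text
clock: 11.95
tcp_pos: [0.6263, -0.0068, 0.0299]
ee_rot: [0.119, 1.567, -0.119]
ft_force: [0.1, -0.6, -0.9]
gripper_width: 0.039
clock: 12.35
tcp_pos: [0.6263, -0.0068, 0.0298]
ee_rot: [0.119, 1.567, -0.119]
ft_force: [-1.5, 0.1, 5.5]
gripper_width: 0.0387
(array([ 0.62696344, -0.00750642]), -8.723007202148438, (69.3152847290039, 39.40677261352539), array([317.08973711, 311.69811678]))
```

```bash
python3 -m creep '{"linear":[[0,0,0],[0,0,0],[0,0,0],[0,0,0],[-20,0,0],[-50,0,0],[-80,0,0],[-90,0,0]],"delta_rot":[[0,0,0],[0,0,0],[0,0,0],[0,0,0],[0,0,0],[0,0,0],[0,0,0],[0,0,0]],"fingers":[45,62,62,62,62,62,75,85]}'
python3 -m creep '{"linear":[[0,-20,-35],[0,-45,-75],[0,-70,-120],[0,-90,-155],[0,-102,-173],[0,-102,-173],[0,-102,-173],[0,-102,-173]],"delta_rot":[[-0.14,0,0],[-0.28,0,0],[-0.42,0,0],[-0.56,0,0],[-0.7,0,0],[-0.84,0,0],[-0.915,0,0],[-0.915,0,0]],"fingers":[85,85,85,85,85,85,85,85]}'
python3 -m creep '{"linear":[[0,0,0],[0,0,0]],"delta_rot":[[0,0,0],[0,0,0]],"fingers":[85,85]}'
python3 - <<'E'
from h import *
img=manip.camera('wrist')[:,:,::-1].copy();c=manip.calibration('wrist');cv2.imwrite('pics/w7.png',img)
m=img.astype(int).sum(2)<150
m[300:]=0
r=rect(img,c,m,(317,240),.026);print(r)
s=manip.sense();print(s['tcp_pos']);go(r[0],.018,133.7)
E
```

```text
clock: 13.2
tcp_pos: [0.6271, -0.0069, 0.122]
ee_rot: [0.119, 1.564, -0.119]
ft_force: [0.5, -0.4, 0.5]
gripper_width: 0.0847
clock: 14.0
tcp_pos: [0.4393, -0.0815, 0.1189]
ee_rot: [-0.597, 1.487, 0.597]
ft_force: [-0.1, 0.2, 1.5]
gripper_width: 0.0852
clock: 14.2
tcp_pos: [0.4395, -0.0813, 0.119]
ee_rot: [-0.595, 1.488, 0.596]
ft_force: [0.3, -0.5, -1.4]
gripper_width: 0.0848
(array([ 0.44190244, -0.07989555]), 43.20351791381836, (62.31864929199219, 38.49022674560547), array([317.67666807, 248.76122535]))
[ 0.43959819 -0.08133296  0.11900518]
k 0 rot [-0.0008 -0.0001 -0.0002] lin [101.   -0.6   2.7] q6 -1.128
k 180 rot [ 3.1408e+00 -4.0000e-04  2.0000e-04] lin [101.   -0.6   2.7] q6 -1.128
```

View pics/w7.png

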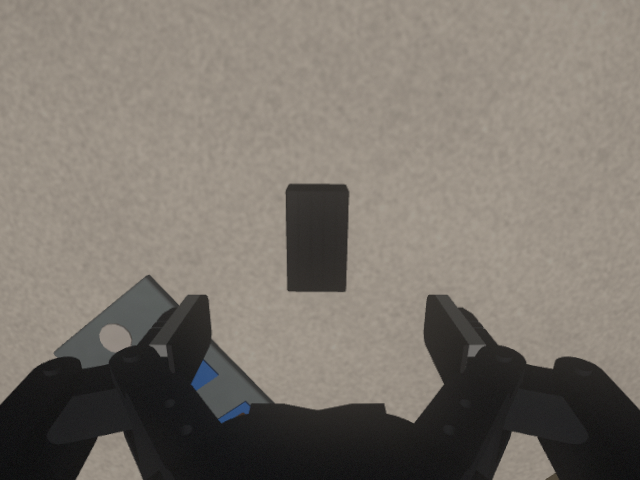

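```bash
python3 -m creep '{"linear":[[35,-0.7,0.5],[70,-0.7,0.5],[92,-0.7,0.5],[101,-0.7,0.5],[101,-0.7,0.5],[101,-0.7,0.5]],"delta_rot":[[0.003,0,0],[0.003,0,0],[0.003,0,0],[0.003,0,0],[0.003,0,0],[0.003,0,0]],"fingers":[80,75,70,65,60,60]}' 40
python3 -m creep '{"linear":[[0,0,0],[0,0,0],[0,0,0],[0,0,0],[0,0,0],[0,0,0]],"delta_rot":[[0,0,0],[0,0,0],[0,0,0],[0,0,0],[0,0,0],[0,0,0]],"fingers":[30,30,30,30,30,30]}' 40
python3 -m creep '{"linear":[[-20,0,0],[-60,0,0],[-95,0,0],[-100,0,0],[-100,0,0],[-100,0,0],[-100,0,0]],"delta_rot":[[0,0,0],[0,0,0],[0,0,0],[0,0,0],[0,0,0],[0,0,0],[0,0,0]],"fingers":[30,30,30,30,30,30,30]}'
python3 - <<'E'
from h import *
go([.652,.1586],.12,81.3)
E
```

```text
clock: 14.85
tcp_pos: [0.4409, -0.0817, 0.0189]
ee_rot: [-0.595, 1.487, 0.594]
ft_force: [0.8, 0.6, 0.2]
gripper_width: 0.0601
clock: 15.45
tcp_pos: [0.4411, -0.0818, 0.0193]
ee_rot: [-0.595, 1.486, 0.593]
ft_force: [-1.7, 0.3, 9.3]
gripper_width: 0.0391
clock: 16.15
tcp_pos: [0.4398, -0.0813, 0.1172]
ee_rot: [-0.594, 1.489, 0.596]
ft_force: [-0.2, -0.5, -1.1]
gripper_width: 0.0388
k 0 rot [ 0.9121 -0.0015 -0.0012] lin [ -3.   27.6 319.1] q6 -1.126
k 180 rot [-2.2295e+00  1.4000e-03 -1.8000e-03] lin [ -3.   27.6 319.1] q6 -1.126
```

```bash
python3 -m creep '{"linear":[[0,4,40],[0,8,85],[0,12,130],[0,16,180],[0,20,230],[0,24,280],[0,27.6,319],[0,27.6,319]],"delta_rot":[[0.13,0,0],[0.26,0,0],[0.39,0,0],[0.52,0,0],[0.65,0,0],[0.78,0,0],[0.912,0,0],[0.912,0,0]],"fingers":[30,30,30,30,30,30,30,30]}'
python3 -m creep '{"linear":[[25,0,0],[50,0,0],[50,0,0],[50,0,0],[50,0,0]],"delta_rot":[[0,0,0],[0,0,0],[0,0,0],[0,0,0],[0,0,0]],"fingers":[30,30,30,30,30]}'
python3 - <<'E'
from h import *
img=manip.camera('wrist')[:,:,::-1].copy();c=manip.calibration('wrist');cv2.imwrite('pics/w8.png',img)
for p in ((155,265),(315,195)): print(rect(img,c,blue(img),p,.010))
s=manip.sense();print(s['tcp_pos'])
go([.652,.1586],.0295,81.3)
E
```

```text
clock: 16.95
tcp_pos: [0.6543, 0.1617, 0.1158]
ee_rot: [0.121, 1.569, -0.121]
ft_force: [-0.5, -1.0, -1.7]
gripper_width: 0.039
clock: 17.45
tcp_pos: [0.653, 0.158, 0.0693]
ee_rot: [0.119, 1.566, -0.119]
ft_force: [1.3, 0.2, -0.2]
gripper_width: 0.0389
(array([0.63973645, 0.07620724]), -8.589286804199219, (83.40301513671875, 51.73968505859375), array([190.88446825, 231.94720735]))
(array([0.62167737, 0.16348351]), 81.2705307006836, (51.23602294921875, 21.28582000732422), array([319.50383318, 200.55197792]))
[0.65309232 0.15813236 0.06943323]
k 0 rot [ 0.0001  0.0015 -0.0004] lin [39.9  0.3 -1.2] q6 0.268
k 180 rot [-3.1415e+00  7.0000e-04  2.4000e-03] lin [39.9  0.3 -1.2] q6 0.268
```

View pics/w8.png

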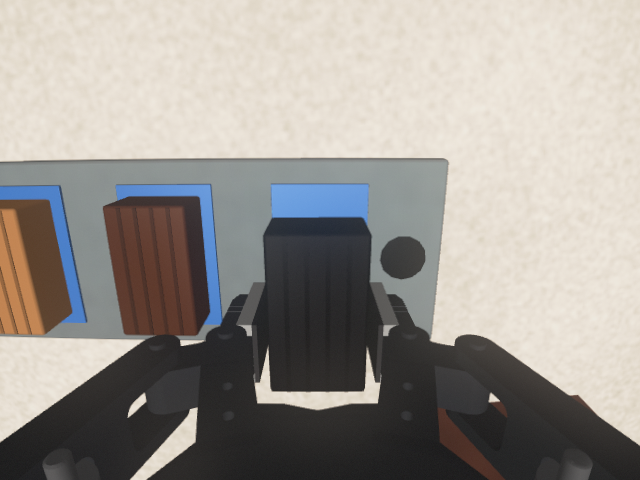

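Run:
```python
from h import *
s=manip.sense();d=inhand([(264,236),(371,236),(364,390),(271,390)],.0067)
b=s['tcp_pos'][:2]+d;print(b);R=Ro.from_rotvec(s['ee_rot'])
print('tool shift',R.inv().apply(np.r_[np.array([.6525,.1589])-b,0])*1000)
```

```text
in hand tool yz [-6.7 -0.4 -0.1] len 67.1 wid 38.7 38.8 dev deg -0.03
[0.65289616 0.15773923]
tool shift [-3.83596053e-04  1.08752445e+00 -5.67108965e-01]
```

```bash
python3 -m creep '{"linear":[[15,1,-0.6],[28,1,-0.6],[35,1,-0.6],[38,1,-0.6],[39.5,1,-0.6],[40,1,-0.6],[40.4,1,-0.6],[40.4,1,-0.6]],"delta_rot":[[0,0,0],[0,0,0],[0,0,0],[0,0,0],[0,0,0],[0,0,0],[0,0,0],[0,0,0]],"fingers":[30,30,30,30,30,30,30,30]}'
python3 - <<'E'
from h import *
go([.6529,.1593],.0293,81.3)
go([.440,.258],.12,88.3)
E
```

```text
clock: 18.3
tcp_pos: [0.6519, 0.1592, 0.0293]
ee_rot: [0.119, 1.567, -0.119]
ft_force: [-7.3, -1.7, 14.3]
gripper_width: 0.0393
k 0 rot [0.0001 0.0005 0.0001] lin [0.  0.2 1. ] q6 0.27
k 180 rot [-3.1415e+00 -2.0000e-04  8.0000e-04] lin [0.  0.2 1. ] q6 0.27
k 0 rot [-0.1221  0.0005  0.0002] lin [ -90.8   65.6 -224.4] q6 0.27
k 180 rot [ 3.0195e+00  2.0000e-04 -8.0000e-04] lin [ -90.8   65.6 -224.4] q6 0.27
```

```bash
python3 -m creep '{"linear":[[-0.7,0,0],[-0.7,0,0],[-0.7,0,0],[-0.7,0,0],[-0.7,0,0],[-25,0,0],[-60,0,0],[-91,0,0]],"delta_rot":[[0,0,0],[0,0,0],[0,0,0],[0,0,0],[0,0,0],[0,0,0],[0,0,0],[0,0,0]],"fingers":[30,45,62,62,62,62,75,85]}'
python3 -m creep '{"linear":[[0,12,-40],[0,25,-85],[0,38,-130],[0,50,-175],[0,62,-215],[0,65,-224],[0,65,-224],[0,65,-224]],"delta_rot":[[-0.03,0,0],[-0.06,0,0],[-0.09,0,0],[-0.12,0,0],[-0.122,0,0],[-0.122,0,0],[-0.122,0,0],[-0.122,0,0]],"fingers":[85,85,85,85,85,85,85,85]}'
python3 - <<'E'
from h import *
img=manip.camera('wrist')[:,:,::-1].copy();c=manip.calibration('wrist');cv2.imwrite('pics/w9.png',img)
s=manip.sense();print(s['tcp_pos'],s['q'])
E
```

```text
clock: 19.1
tcp_pos: [0.652, 0.1593, 0.12]
ee_rot: [0.119, 1.568, -0.119]
ft_force: [0.9, -0.6, 0.4]
gripper_width: 0.0844
clock: 19.9
tcp_pos: [0.4416, 0.2574, 0.1189]
ee_rot: [0.024, 1.57, -0.023]
ft_force: [0.4, 0.2, 0.6]
gripper_width: 0.0849
[0.44188931 0.2571452  0.1188055 ] [ 3.67639698e-01  3.08448667e-01 -3.25241258e-01  9.36366633e-01
 -2.11981978e-04  3.98215976e-01]
```

View pics/w9.png

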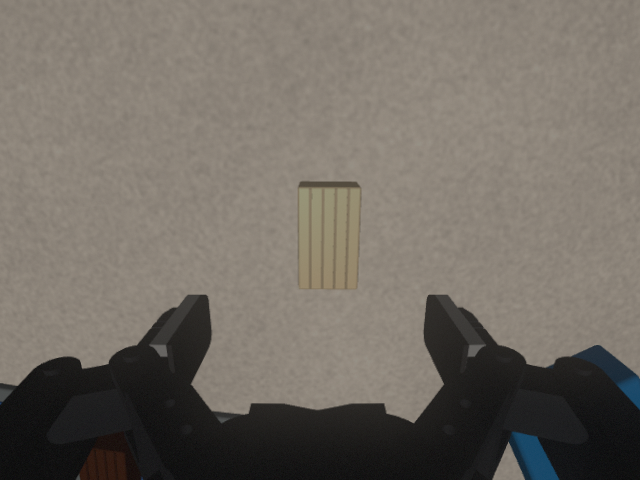

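Run:
```python
from h import *
inhand([(298,187),(361,187),(358,290),(298,290)],.026-.1188)
```

```text
in hand tool yz [92.8  6.9 -1. ] len 69.7 wid 39.1 40.4 dev deg -0.33
```

```bash
python3 -m creep '{"linear":[[35,6.9,-1],[70,6.9,-1],[92,6.9,-1],[101,6.9,-1],[101,6.9,-1],[101,6.9,-1]],"delta_rot":[[0.005,0,0],[0.005,0,0],[0.005,0,0],[0.005,0,0],[0.005,0,0],[0.005,0,0]],"fingers":[80,75,70,65,60,60]}' 40
python3 -m creep '{"linear":[[0,0,0],[0,0,0],[0,0,0],[0,0,0],[0,0,0],[0,0,0]],"delta_rot":[[0,0,0],[0,0,0],[0,0,0],[0,0,0],[0,0,0],[0,0,0]],"fingers":[30,30,30,30,30,30]}' 40
python3 -m creep '{"linear":[[-20,0,0],[-60,0,0],[-95,0,0],[-100,0,0],[-100,0,0],[-100,0,0],[-100,0,0]],"delta_rot":[[0,0,0],[0,0,0],[0,0,0],[0,0,0],[0,0,0],[0,0,0],[0,0,0]],"fingers":[30,30,30,30,30,30,30]}'
python3 - <<'E'
from h import *
go([.614,-.0901],.12,81.3)
E
```

```text
clock: 20.55
tcp_pos: [0.4407, 0.2643, 0.0185]
ee_rot: [0.028, 1.57, -0.028]
ft_force: [0.1, 0.4, -0.4]
gripper_width: 0.0593
clock: 21.15
tcp_pos: [0.4405, 0.2646, 0.019]
ee_rot: [0.028, 1.568, -0.027]
ft_force: [-0.0, -1.8, 7.1]
gripper_width: 0.0387
clock: 21.85
tcp_pos: [0.4391, 0.2641, 0.1167]
ee_rot: [0.027, 1.572, -0.028]
ft_force: [0.9, -0.4, -1.1]
gripper_width: 0.0389
k 0 rot [ 0.117  -0.0017  0.0009] lin [  -3.4 -347.9  187.1] q6 0.417
k 180 rot [-3.0246e+00 -1.4000e-03 -2.6000e-03] lin [  -3.4 -347.9  187.1] q6 0.417
```

```bash
python3 -m creep '{"linear":[[0,-30,16],[0,-65,35],[0,-105,56],[0,-145,78],[0,-185,99],[0,-225,120],[0,-260,139],[0,-280,150]],"delta_rot":[[0.02,0,0],[0.04,0,0],[0.06,0,0],[0.08,0,0],[0.1,0,0],[0.117,0,0],[0.117,0,0],[0.117,0,0]],"fingers":[30,30,30,30,30,30,30,30]}'
python3 -m creep '{"linear":[[0,-35,25],[0,-63,44.7],[25,-63,44.7],[50,-63,44.7],[50,-63,44.7],[50,-63,44.7],[50,-63,44.7]],"delta_rot":[[0,0,0],[0,0,0],[0,0,0],[0,0,0],[0,0,0],[0,0,0],[0,0,0]],"fingers":[30,30,30,30,30,30,30]}'
python3 - <<'E'
from h import *
img=manip.camera('wrist')[:,:,::-1].copy();c=manip.calibration('wrist');cv2.imwrite('pics/w10.png',img)
for p in ((315,195),(475,265)): print(rect(img,c,blue(img),p,.010))
s=manip.sense();print(s['tcp_pos']);go([.614,-.0901],.029,81.3)
E
```

```text
clock: 22.65
tcp_pos: [0.5806, -0.0235, 0.1165]
ee_rot: [0.121, 1.569, -0.121]
ft_force: [0.2, 0.1, -0.7]
gripper_width: 0.0389
clock: 23.35
tcp_pos: [0.615, -0.0896, 0.0688]
ee_rot: [0.119, 1.566, -0.119]
ft_force: [-0.4, -0.0, -0.3]
gripper_width: 0.0392
(array([ 0.58251263, -0.08558819]), 81.28429412841797, (51.11993408203125, 18.46959114074707), array([316.6258946 , 200.50910865]))
(array([ 0.62675372, -0.00775525]), -8.750762939453125, (82.95368194580078, 51.5900764465332), array([448.24603467, 228.08262634]))
[ 0.61516072 -0.08965869  0.06893083]
k 0 rot [0.0004 0.0016 0.0002] lin [39.9 -0.6 -1.1] q6 -0.124
k 180 rot [-3.1412e+00 -3.0000e-04  2.5000e-03] lin [39.9 -0.6 -1.1] q6 -0.124
```

View pics/w10.png

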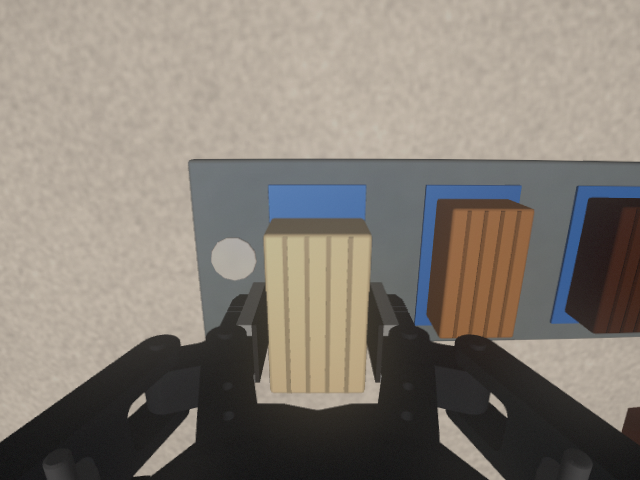

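Run:
```python
from h import *
s=manip.sense();d=inhand([(265,235),(371,235),(364,392),(270,392)],.007)
b=s['tcp_pos'][:2]+d;print(b);R=Ro.from_rotvec(s['ee_rot'])
print('tool shift',R.inv().apply(np.r_[np.array([.6143,-.0904])-b,0])*1000)
```

```text
in hand tool yz [-7.  -0.4 -0.1] len 68.3 wid 38.2 39.2 dev deg -0.36
[ 0.61504689 -0.09005908]
tool shift [-0.00099841 -0.44967633 -0.68692097]
```

```bash
python3 -m creep '{"linear":[[15,-0.4,-0.7],[28,-0.4,-0.7],[35,-0.4,-0.7],[38,-0.4,-0.7],[39,-0.4,-0.7],[39.5,-0.4,-0.7],[40,-0.4,-0.7],[40,-0.4,-0.7]],"delta_rot":[[0,0,0],[0,0,0],[0,0,0],[0,0,0],[0,0,0],[0,0,0],[0,0,0],[0,0,0]],"fingers":[30,30,30,30,30,30,30,30]}'
python3 -m creep '{"linear":[[-0.3,0,0],[-0.3,0,0],[-0.3,0,0],[-0.3,0,0],[-0.3,0,0],[-25,0,0],[-60,0,0],[-91,0,0]],"delta_rot":[[0,0,0],[0,0,0],[0,0,0],[0,0,0],[0,0,0],[0,0,0],[0,0,0],[0,0,0]],"fingers":[30,45,62,62,62,62,62,70]}'
python3 -m creep '{"linear":[[-20,40,-30],[-40,80,-60],[-50,120,-80],[-50,124,-80],[-50,124,-80],[-50,124,-80],[-50,124,-80]],"delta_rot":[[0,0,0],[0,0,0],[0,0,0],[0,0,0],[0,0,0],[0,0,0],[0,0,0]],"fingers":[85,85,85,85,85,85,85]}'
python3 - <<'E'
from h import *
c=manip.calibration('wrist');img=manip.camera('wrist')[:,:,::-1].copy();cv2.imwrite('pics/w11.png',img)
t=manip.camera('top')[:,:,::-1];cv2.imwrite('pics/top1.png',t)
th=np.radians(-8.7);xv=np.array([np.cos(th),np.sin(th),0]);yv=np.array([-np.sin(th),np.cos(th),0])
o=np.array([.6332,.0342,0])
def C(z,L,W,i): return [o+yv*.084*(1.5-i)+[0,0,z]+a*L/2*xv+b*W/2*yv for a,b in((-1,-1),(-1,1),(1,1),(1,-1))]
big=cv2.resize(img,None,fx=1.25,fy=1.25)
for i in range(4):
    for z,L,W,col in((.036,.07,.04,(0,255,0)),(.010,.084,.052,(0,255,255))):
        cv2.polylines(big,[(project(c,C(z,L,W,i))*1.25).round().astype(np.int32)],True,col,1)
cv2.imwrite('pics/w11o.png',big)
E
```

```text
clock: 24.2
tcp_pos: [0.6136, -0.0899, 0.029]
ee_rot: [0.119, 1.567, -0.119]
ft_force: [-6.8, 1.8, 13.6]
gripper_width: 0.0392
clock: 25.0
tcp_pos: [0.6137, -0.09, 0.12]
ee_rot: [0.119, 1.568, -0.119]
ft_force: [0.6, -0.3, -0.3]
gripper_width: 0.0696
clock: 25.7
tcp_pos: [0.5538, 0.0435, 0.1682]
ee_rot: [0.12, 1.568, -0.12]
ft_force: [-0.1, -0.6, -0.4]
gripper_width: 0.0852
```

View pics/w11o.png

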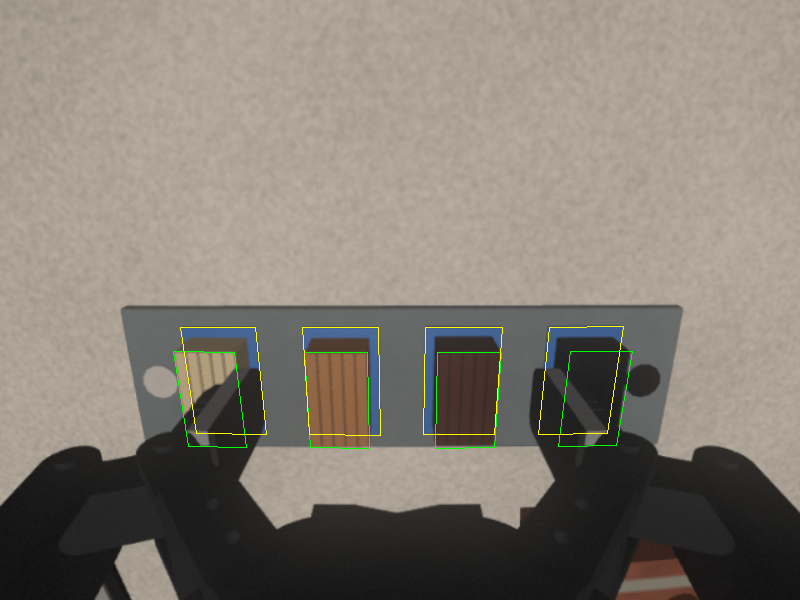

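View pics/top1.png

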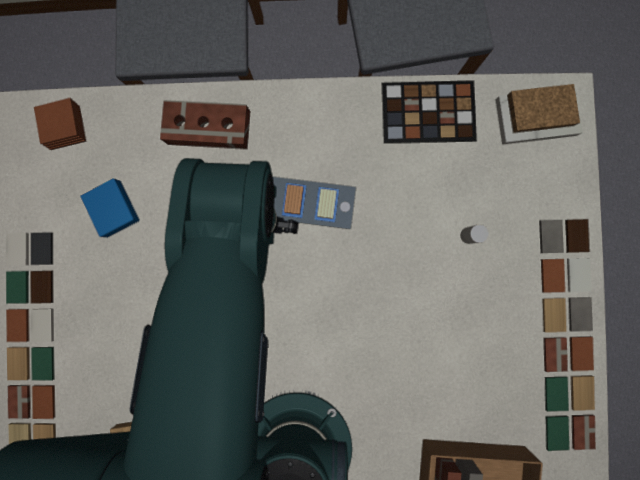

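The overlay of predicted top faces matches tan and brown to about 1 px. Sand and charcoal are partly hidden by the fingers, so I'll back off for a clear look. The core still stands at (472,234).

```bash
python3 -m creep '{"linear":[[-30,0,-20],[-60,0,-45],[-80,0,-70],[-80,0,-70],[-80,0,-70],[-80,0,-70]],"delta_rot":[[0,0,0],[0,0,0],[0,0,0],[0,0,0],[0,0,0],[0,0,0]],"fingers":[50,20,0,0,0,0]}'
python3 - <<'E'
from h import *
c=manip.calibration('wrist');img=manip.camera('wrist')[:,:,::-1].copy();cv2.imwrite('pics/w12.png',img)
th=np.radians(-8.7);xv=np.array([np.cos(th),np.sin(th),0]);yv=np.array([-np.sin(th),np.cos(th),0])
o=np.array([.6332,.0342,0])
def C(z,L,W,i): return [o+yv*.084*(1.5-i)+[0,0,z]+a*L/2*xv+b*W/2*yv for a,b in((-1,-1),(-1,1),(1,1),(1,-1))]
P=np.vstack([project(c,C(.01,.1,.1,i)) for i in range(4)]);x0,y0=(P.min(0)-15).astype(int).clip(0);x1,y1=(P.max(0)+15).astype(int)
k=min(800/(x1-x0),600/(y1-y0));big=cv2.resize(img[y0:y1,x0:x1],None,fx=k,fy=k)
for i in range(4):
    for z,L,W,col in((.036,.07,.04,(0,255,0)),(.010,.084,.052,(0,255,255))):
        cv2.polylines(big,[((project(c,C(z,L,W,i))-[x0,y0])*k).round().astype(np.int32)],True,col,1)
cv2.imwrite('pics/w12o.png',big);print(k)
E
```

```text
clock: 26.4
tcp_pos: [0.4847, 0.0548, 0.2478]
ee_rot: [0.12, 1.569, -0.12]
ft_force: [1.3, 0.1, -0.4]
gripper_width: -0.0001
2.3121387283236996
```

View pics/w12o.png

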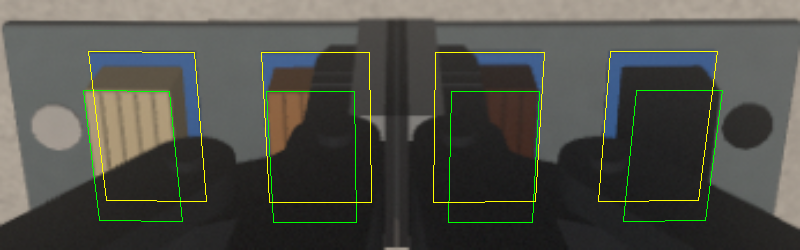

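Sand, and what can be seen of charcoal, also match the predicted outlines. Nothing is touching the robot, so I'm handing in.

```bash
python3 -c "
from workcell import manip
print(manip.hand_in(), manip.sense()['clock'])"
```

```text
the job is handed in; nothing more can be done
the job is handed in; nothing more can be done
```

The four samples are on the board in order of shade: sand on pad_d next to the white dot, tan on pad_c, brown on pad_b, and charcoal on pad_a next to the black dot. I handed in after about 26 s of robot time, with the gripper well clear of everything.

- **Placement:** in the last wrist-camera overlays, all four lie flat, grooves up, in line with their pads. Tan and brown matched the predicted outlines to about 1 px (roughly 1 mm). Sand and charcoal were partly hidden by the fingers in both overlays; what could be seen of them matched to about 1–2 mm.
- **Stone core:** it stands where it did at the start in the top view.
- **Contact forces:** the wrist force reached about 14 N in the readings, when charcoal and sand were set down, and 6–9 N at the grasps. That is well under the 120 N limit. On the first grasp, of brown, closing the fingers pushed the tool up about 2.5 mm; I gripped the others a little higher.
- **Not seen:** the arm hid pad_a and pad_b in the last top view, so charcoal and brown were checked only with the wrist camera.

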